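# Hold the signal pen on the test land of a synth board in its jig

### The job

Fold the raised hold-down frame of the test jig fully shut over the synth circuit board, then take the signal pen out of the wooden tool block and hold it upright with its sprung tip on the large ringed round test land of the board, pressing lightly so that the tip is pushed about half-way in, never hard. Finish while still holding the pen steady there: do not let go of it or set it down. Leave the other tools and the tray of knobs where they are.

Things in the scene. Friction and masses are not known exactly. Their poses are not given: they have to be found in the camera images.
- jig: Board test jig, a fixed grey box with a black top plate, 180 mm (x) x 170 mm (y), top plate 50 mm high; origin under its centre, x axis pointing from the front (lip side) to the rear (hinge side), z up. The board lies in a shallow nest on top; two hinge lugs at the rear reach 80 mm high. It does not move.
- frame (a joint): Hinge of the aluminium hold-down frame, rad: 0 = fully shut, level over the board; 1.5 = right up; starts at 0.9 to 1.35. An 8 mm plate, 146 mm wide, 0.3 kg, with a 94 x 94 mm window and four rubber posts below that end on the board when shut. Stiff hinge (friction 0.33 N m): it stays where it is left, about 5 N at the lip moves it. No latch: friction and weight keep it shut.
- frame_hinge (a point): Middle of the frame's hinge line (mid-thickness of its plate), 82 mm behind the jig's centre (jig +x) and 72 mm above the table; the hinge line runs along jig y.
- frame_lip (a point): Middle of the frame's black grip lip, 170 mm from the hinge line, moving with the frame. Lip: 60 mm wide (jig y), 10 mm thick, reaching 14 mm beyond this point; shut, it juts out over the jig's front, 72 mm above the table. The point's axes turn with the frame: z is the normal of its outer (upper) face.
- board: Green circuit board, 100 x 110 x 2 mm, 0.09 kg, lying loose in the nest with 1 mm play, underside 50 mm above the table; origin under its centre, axes as the jig's. Parts on it stand at most 17 mm high, all at least 20 mm from the test land's centre.
- test_land (a point): The marked spot: centre of the big bare round metal land, 9 mm across, inside a white ring 17 mm across, on the board's upper face (52 mm above the table), 10 mm behind and 14 mm to the right (jig -y) of the board's centre. Other lands are 4 mm dots without a ring. At least 33 mm inside the edges of the frame's window.
- block: Wooden tool block, 62 mm (x) x 186 mm (y) x 62 mm high, fixed; origin under its centre. Three 15 mm holes right through, in a row along its y axis at -56, 0 and +56 mm; one tool stands in each, which in which varies.
- pen_grip (a point): Signal pen, 0.07 kg, standing tip-down in a hole: straight black round barrel 16 mm across, metal tail cap, and at the barrel's foot a finger guard disc 28 mm across that rests on the block. Point on the axis, 52 mm above the guard's underside, 42 mm below the pen's top; z points to the tail. Below the guard: nose 12 mm across, 30 mm long, then the sprung tip. Draw it straight up.
- pen_tip (a point): End of the pen's sprung brass tip, 3.6 mm across, on the pen's axis, 102 mm below the grip point when not pressed.
- pen_plunger (a joint): How far the sprung tip is pushed into the pen, in m: 0 = out, 0.008 = all the way in. The spring pushes with 1 N at the start and 4.2 N all the way in (0.4 N per mm).
- driver_mid (a point): Screwdriver standing in another hole of the block: fat waisted grey handle, 23 mm across, reaching 72 mm above the block; point half-way up the handle. Not to be disturbed.
- brush_mid (a point): Small flux brush standing in another hole, bristles up: steel ferrule, flat grey bristles 17 mm wide, reaching 56 mm above the block; point half-way up. Not to be disturbed.
- tray: Low black tray with spare knobs, 90 x 110 x 25 mm, 0.5 kg, loose on the table beyond the work; origin under its centre. Not to be disturbed.

How it is judged (in metres and radians):
On the way, in this order (a step that is already met when the one before it is completed fails the run):
1. the hold-down frame is fully shut (value of joint frame below 0.035 rad), for 0.2 s.
2. the pen is drawn out of the block by the gripper (height (world z) of pen_tip above 0.07 m and contact force between the fingers and pen above 1 N), for 0.1 s.
At the end, for the whole second after the job is handed in: Frame shut (within 0.035 rad); the pen, held still in the fingers and clear of jig and frame, upright within 8 degrees, its tip within 4.5 mm of the ringed land's centre, pressed on the board with 1 to 6 N, the sprung tip 1.5 to 6.8 mm in (value of joint frame below 0.035 rad and horizontal distance between pen_tip and test_land below 0.0045 m and angle between pen_grip's own z axis and vertical below 0.14 rad and contact force between pen and board between 1 and 6 N and value of joint pen_plunger between 0.0015 and 0.0068 m and contact force between the fingers and pen above 1 N and contact force between pen and jig below 0.3 N and linear speed of pen below 0.02 m/s); the arm keeps its last pose, push and grip.
It fails at once if the pen is pressed hard on the board (over 12 N) (contact force between pen and board above 12 N).
It fails at once if another tool is disturbed (moved over 20 mm) (distance of any of driver_mid, brush_mid from where it was at the start of the episode above 0.02 m).
It fails at once if the tray is moved by over 20 mm (distance of tray from where it was at the start of the episode above 0.02 m).
It also fails if it takes over 62 s, if anything falls off the work surface, if the arm or the gripper's body presses on something with over 40 N, if the wrist force passes 120 N, or if a joint passes its speed limit or range.

### The arm

A 6-joint arm with a two-finger parallel gripper is mounted at the origin on the work surface. World frame = base frame: x ahead of the robot, y to its left, z up, the work surface at z = 0. Lengths are in m, angles in degrees, forces in N, time in s.
With the tool pointing down it reaches from about 0.3 to 0.75 m from the base axis. Payload 8.5 kg.
Tool frame: the origin (TCP) lies midway between the tips of the shut fingers; the grasp point (between the pads) lies 19 mm behind it; y points along the fingers, z is the direction in which the jaws open and shut, and the axes are right-handed (so a half turn about y gives the same grasp; the last joint's range is limited). The gripper opens to 85 mm and grips with 20 to 120 N. Pads are 22 mm wide; open, the fingers measure 114 mm over their backs; the gripper's body (76 mm by 85 mm) begins 54 mm behind the grasp point. The pads swing forward as they close: fully open they stand 13 mm farther back than shut.
Start: joints at [-77.08, 21.807, 74.336, -0, 83.858, -12.336], TCP at [0.235, -0.497, 0.231] pointing down, gripper open.
Joint ranges: [-178.18, 178.18], [-50.72, 133.34], [12.68, 142.11], [-81.47, 261.47], [9.98, 163.14], [-165.26, 165.26]. Speed limits (degrees/s): [136.94, 136.94, 180, 180, 180, 180].

### API

Orientations are given as a 3x3 rotation matrix whose columns are the frame's x, y, z axes.
In Python, from rig import status, imaging, job gives the robot as it stands. The module is installed in compiled form; this text tells all that it offers.
- The arm moves only by the tool jog_arm, never from a script. Its argument "rows" is a list of rows, each an object of numbers: "hand": the opening, from 0 (shut) to 1 (fully open); "dx", "dy", "dz": the shift along the tool's x, y, z in cm; "ax", "ay", "az": the turn, a rotation vector about the tool's x, y, z in degrees. In form: [{"hand": .., "dx": .., "dy": .., "dz": .., "ax": .., "ay": .., "az": ..}, ...]. A call has exactly 5 rows; each row shifts and turns the commanded pose from where the row before left it, along the tool's axes as they then stand; what a row does not reach is not made up. A row lasts 1/12 s, in which the tool goes at most 41.7 mm and 7.16 degrees, less where a joint would pass 70% of its speed; a pose out of reach is approached as far as the arm can. A call is refused whole if a number of a shift passes 4.17 or a number of a turn 7.16, either way. A call with a gripper value outside its range is refused whole. The fingers move at their own pace and stop on an object; "newtons" is the grip in N (left out, the last holds). Time passes only in rows, so rows that do not move let the fingers close, or fill a call up. It gives the time, the measured TCP pose, the force and the opening at its end, in the units of the state.
- status.observe(): the state, without advancing time (a new reading comes with each control period).
- imaging.get_image(name): name is "scene" or "top" or "wrist"; returns the picture (420x560x3 uint8, red, green, blue); there is no depth.
- imaging.camera_model(name): a dict with "K" (3x3 intrinsics, pixels), "distortion" ([k1, k2, p1, p2, k3] as OpenCV has them; the pictures are not rectified), "position" and "rotation" of the camera in the world; the wrist camera has in their place "tool_from_camera" (4x4, takes a point from camera to tool coordinates, whose origin is the TCP and whose axes are the tool frame's). Camera axes: x right, y down, z forward; pixel columns grow to the right and rows downward; lengths in m; the calibration is good to about 2 mm. A picture is of the moment at which its call begins: read the wrist's pose just before it. camera_model takes no time and is no camera call.
- job.close_job(): hands the job in, once; it reports no verdict.
The state is a dict: "time_s": time; "q": joint angles; "qvel": joint speeds; "joint_efforts": joint torques, N m; "position": TCP position; "tool_rot": TCP orientation; "ft_force": force on the tool from outside, world axes, zero at the start; "wrist_torque": the same for the moment, N m; "grip_width": finger opening in m.
Only numpy, scipy, OpenCV 4.12 (cv2) and the standard library are available. Lean on these libraries where they do the work, as an engineer would, in place of code of your own. Each camera call takes 0.05 s, during which the arm holds its last target.

## Working session

There is one attempt and no reset: what is moved stays moved. The work goes in short steps, Python scripts to look and compute and a tool call to move; the robot and the scene stay as the last step left them, time stands still between calls to the robot, and variables do not carry over. Pictures are saved under pics/ and viewed, and the job is handed in when it is done.

Besides the shell and the picture viewer there is one more tool, called after "Call:" as a command line: name --argument value ..., lists and objects as JSON in quotes. jog_arm: Moves the arm, as the interface text tells. Its arguments: {"type":"object","properties":{"rows":{"type":"array"},"newtons":{"type":"number"}},"required":["rows"]}

```bash
mkdir -p pics
python3 - <<'E'
from rig import status, imaging
import cv2
s=status.observe(); print(s)
for n in ["scene","top","wrist"]:
    im=imaging.get_image(n); cv2.imwrite(f"pics/{n}0.png",im[:,:,::-1]); print(n,imaging.camera_model(n))
E
```

```text
{'time_s': 0.0, 'q': array([-7.70802371e+01,  2.18421017e+01,  7.43860949e+01, -8.17397176e-04,
        8.38586845e+01, -1.23344341e+01]), 'qvel': array([-0.03590933, -0.00707277,  0.04955345,  0.03557034, -0.11589278,
       -0.04320056]), 'joint_efforts': array([-4.28009826e-04, -4.48461199e+01, -2.31282806e+01, -2.49415070e-04,
        4.70202984e-03,  3.01259126e-05]), 'position': array([ 0.23458606, -0.49712772,  0.23069347]), 'tool_rot': array([[-9.04423295e-01, -3.52863077e-04,  4.26636120e-01],
       [-4.26636153e-01,  1.47480238e-03, -9.04422146e-01],
       [-3.10066783e-04, -9.99998850e-01, -1.48438977e-03]]), 'ft_force': array([ 0.57599871, -0.45440758,  0.18040382]), 'wrist_torque': array([ 0.04266515, -0.02158144, -0.02495278]), 'grip_width': 0.08528843211048986}
scene {'K': array([[390.41173798,   0.        , 278.1556686 ],
       [  0.        , 390.41173798, 205.67077266],
       [  0.        ,   0.        ,   1.        ]]), 'distortion': array([-0.03325683,  0.        ,  0.        ,  0.        ,  0.        ]), 'position': array([0.94004569, 0.35021975, 0.65776875]),
[... 528 characters left out ...]
   [-0.9998285 ,  0.01713368,  0.00702958],
       [-0.00874651, -0.10228838, -0.99471633]])}
wrist {'K': array([[342.05553904,   0.        , 280.12799154],
       [  0.        , 342.05553904, 205.71311199],
       [  0.        ,   0.        ,   1.        ]]), 'distortion': array([0.0142572, 0.       , 0.       , 0.       , 0.       ]), 'tool_from_camera': array([[-2.08563165e-04,  9.47554899e-01,  3.19592975e-01,
        -8.25324890e-02],
       [ 1.88794973e-05, -3.19592979e-01,  9.47554921e-01,
        -1.42601680e-01],
       [ 9.99999978e-01,  2.03658808e-04,  4.87659629e-05,
        -5.16298485e-04],
       [ 0.00000000e+00,  0.00000000e+00,  0.00000000e+00,
         1.00000000e+00]])}
```

View pics/scene0.png

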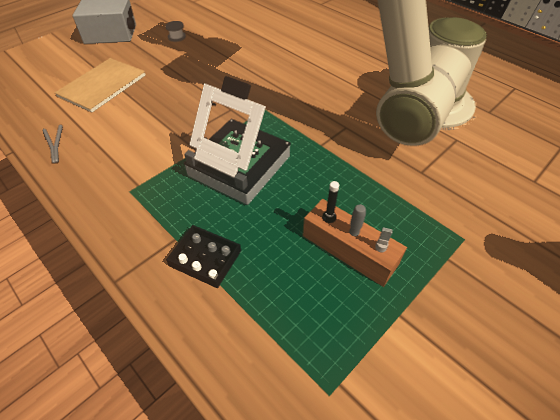

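View pics/top0.png

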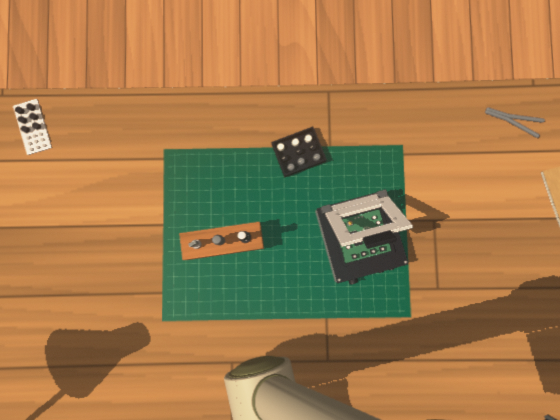

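View pics/wrist0.png

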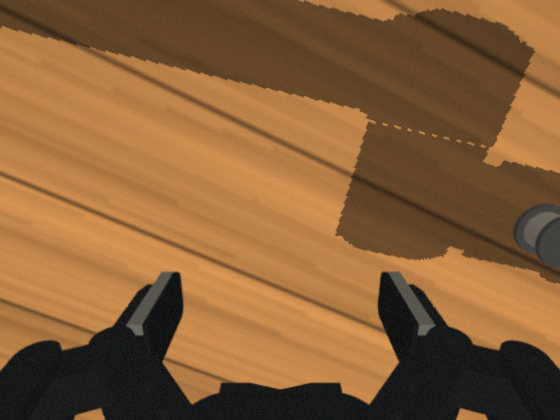

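The pen (black barrel, metal cap) is in the block hole nearest the jig: scene (333,200), top (243,236). The jig is at top (365,240) with its hinge on the far side and its lip near top (380,240). I'll zoom in to measure.

Run:
```python
import cv2
a=cv2.imread("pics/top0.png"); cv2.imwrite("pics/top0z.png",cv2.resize(a[180:295,300:430],None,fx=6,fy=5.2,interpolation=cv2.INTER_CUBIC)[:600]) if 0 else None
cv2.imwrite("pics/tz_jig.png",cv2.resize(a[185:290,305:425],None,fx=5.5,fy=5.5,interpolation=cv2.INTER_CUBIC))
cv2.imwrite("pics/tz_blk.png",cv2.resize(a[210:270,170:290],None,fx=6,fy=6,interpolation=cv2.INTER_CUBIC))
a=cv2.imread("pics/scene0.png")
cv2.imwrite("pics/sz_jig.png",cv2.resize(a[75:205,175:305],None,fx=4.5,fy=4.5,interpolation=cv2.INTER_CUBIC))
cv2.imwrite("pics/sz_blk.png",cv2.resize(a[170:290,290:420],None,fx=5,fy=5,interpolation=cv2.INTER_CUBIC))
```

```text
(no output)
```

View pics/tz_jig.png

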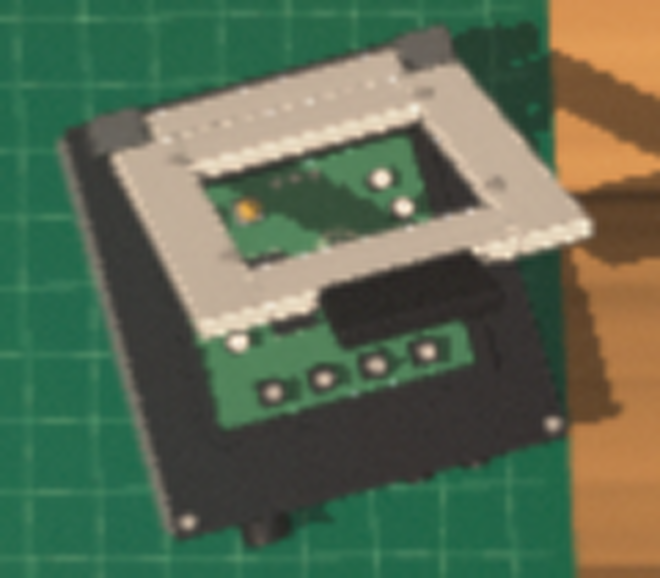

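View pics/tz_blk.png

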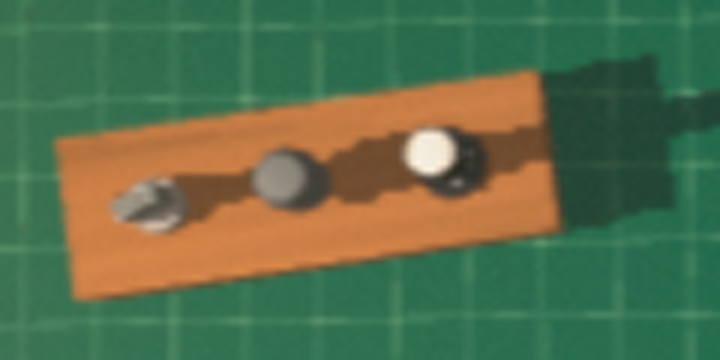

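View pics/sz_jig.png

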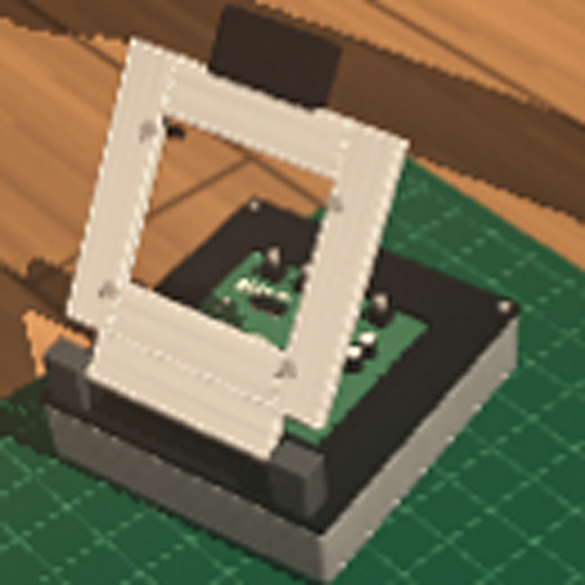

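View pics/sz_blk.png

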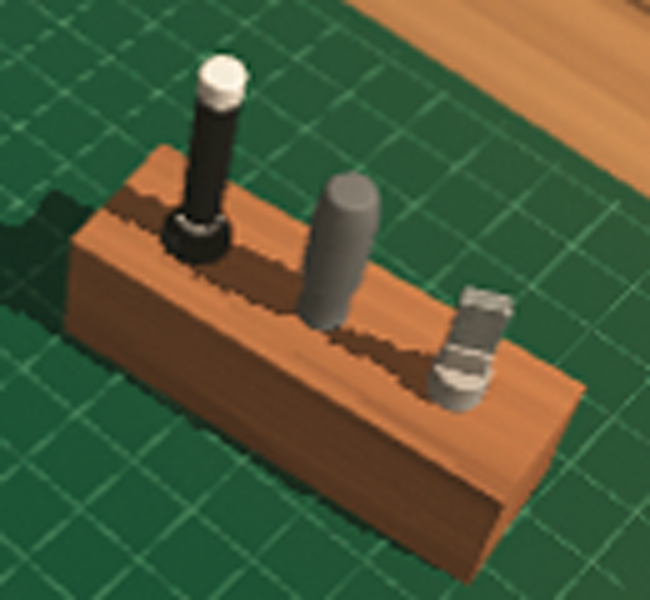

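```bash
cat > h.py <<'E'
import numpy as np, cv2
from scipy.optimize import least_squares
from rig import imaging
def cam(n,state=None):
    m=imaging.camera_model(n)
    if n=="wrist":
        T=np.array(m["tool_from_camera"]);R=state["tool_rot"]@T[:3,:3];p=state["position"]+state["tool_rot"]@T[:3,3]
    else: R,p=m["rotation"],m["position"]
    return dict(K=m["K"],d=m["distortion"],R=R,p=np.array(p))
def proj(c,P):
    P=np.atleast_2d(P).astype(float); r=c["R"].T
    return cv2.projectPoints(P,cv2.Rodrigues(r)[0],-r@c["p"],c["K"],c["d"])[0][:,0]
def ray(c,uv):
    u=cv2.undistortPoints(np.array([[uv]],float),c["K"],c["d"])[0,0]
    return c["R"]@np.array([u[0],u[1],1])
def atz(c,uv,z):
    d=ray(c,uv); return c["p"]+d*(z-c["p"][2])/d[2]
def tri(obs):
    A=np.zeros((3,3));b=np.zeros(3)
    for c,uv in obs:
        d=ray(c,uv);d/=np.linalg.norm(d);M=np.eye(3)-np.outer(d,d);A+=M;b+=M@c["p"]
    P=np.linalg.solve(A,b)
    return P,[proj(c,P)[0]-uv for c,uv in obs]
def z2p(uv,o,f): return (np.array(uv,float)+.5)/f-.5+np.array(o)
E
python3 - <<'E'
from h import *
T=cam("top");S=cam("scene")
tj=lambda *u:z2p(u,(305,185),5.5); tb=lambda *u:z2p(u,(170,210),6)
sj=lambda *u:z2p(u,(175,75),4.5); sb=lambda *u:z2p(u,(290,170),5)
print("pen top",tri([(T,tb(431,153)),(S,sb(224,72))]))
print("guard",tri([(T,tb(460,165)),(S,sb(198,240))]))
for z in (.062,): print("block top corners",[atz(T,tb(*u),z).round(4) for u in [(57,140),(541,70),(565,230),(78,300)]])
print("scene",[atz(S,sb(*u),.062).round(4) for u in [(72,240),(163,145),(582,388),(503,505)]])
# jig fit
fr=lambda a,r,y,n=0:np.array([.082-r*np.cos(a)+n*np.sin(a)*1, y, .072+r*np.sin(a)+n*np.cos(a)])
def pts(p):
    x,y,w,a=p; L=[(-.09,.085,.05),(-.09,-.085,.05),(.09,.085,.05)]
    F=[fr(a,.184,.03,.005),fr(a,.184,-.03,.005)]
    P=np.array(L+F); c,s=np.cos(w),np.sin(w)
    return P@np.array([[c,s,0],[-s,c,0],[0,0,1]])+[x,y,0]
ot=[tj(172,538),tj(565,435),tj(62,142),tj(350,347),tj(507,300)]
os=[sj(517,318),sj(252,198),sj(322,532),sj(342,42),sj(228,5)]
def f(p,ret=False):
    P=pts(p);r=np.concatenate([proj(T,P)-ot,proj(S,P)-os])
    return r if ret else r.ravel()
b=least_squares(f,[.5,-.2,.3,1.1],loss="soft_l1")
print(b.x,np.degrees(b.x[2:]));print(f(b.x,True).round(1))
print(pts(b.x)[3:].round(4))
E
```

```text
pen top (array([0.55415662, 0.09204754, 0.15737631]), [array([ 0.09855722, -0.07367434]), array([0.14831089, 0.01405537])])
guard (array([0.55367509, 0.09049024, 0.05995268]), [array([-0.40848626,  0.30594326]), array([-0.60950741, -0.06704343])])
block top corners [array([0.5666, 0.2438, 0.062 ]), array([0.5903, 0.0579, 0.062 ]), array([0.5287, 0.0494, 0.062 ]), array([0.5054, 0.2354, 0.062 ])]
scene [array([0.5888, 0.0584, 0.062 ]), array([0.5282, 0.0512, 0.062 ]), array([0.5058, 0.2345, 0.062 ]), array([0.5662, 0.2427, 0.062 ])]
[ 0.55415808 -0.17839303  0.24599813  0.92610332] [14.09465448 53.06181141]
[[ 1.4  0.5]
 [ 1.4  0.1]
 [ 0.3 -2.7]
 [-1.3 -0.4]
 [ 0.2  0.1]
 [ 1.  -2.3]
 [ 0.2  0.1]
 [ 0.1  0.4]
 [-0.   1.2]
 [ 0.3  0.4]]
[[ 0.523  -0.1553  0.2221]
 [ 0.5376 -0.2135  0.2221]]
```

Call:
jog_arm --rows '[{"hand": 0,"dy": -1,"ay": 5.6},{"hand": 0,"dy": -1,"ay": 5.6},{"hand": 0,"dx": -2.8,"dy": -0.5,"dz": -1.55},{"hand": 0,"dx": -2.8,"dy": -0.5,"dz": -1.55},{"hand": 0,"dx": -2.8,"dz": -1.55}]' --newtons 30

```text
invalid input at $.rows[0]: expected keys hand, dx, dy, dz, ax, ay, az
```

Call:
jog_arm --rows '[{"hand": 0,"dx": -2.8,"dz": -1.55},{"hand": 0,"dx": -2.8,"dz": -1.55},{"hand": 0,"dx": -2.8,"dz": -1.55},{"hand": 0,"dx": -2.8,"dz": -1.55},{"hand": 0,"dx": -2.8,"dz": -1.55}]'

```text
invalid input at $.rows[0]: expected keys hand, dx, dy, dz, ax, ay, az
```

Call:
jog_arm --rows '[{"hand": 0,"dx": 0,"dy": -1,"dz": 0,"ax": 0,"ay": 5.6,"az": 0},{"hand": 0,"dx": 0,"dy": -1,"dz": 0,"ax": 0,"ay": 5.6,"az": 0},{"hand": 0,"dx": -2.8,"dy": -0.5,"dz": -1.55,"ax": 0,"ay": 0,"az": 0},{"hand": 0,"dx": -2.8,"dy": -0.5,"dz": -1.55,"ax": 0,"ay": 0,"az": 0},{"hand": 0,"dx": -2.8,"dy": 0,"dz": -1.55,"ax": 0,"ay": 0,"az": 0}]' --newtons 30

```text
time_s: 0.57
position: [0.3054, -0.4314, 0.262]
tool_rot: [[-0.97, 0.0, 0.242], [-0.242, -0.001, -0.97], [-0.0, -1.0, 0.001]]
ft_force: [0.8, -0.9, -0.1]
grip_width: 0.0258
```

Call:
jog_arm --rows '[{"hand": 0,"dx": -2.8,"dy": 0,"dz": -1.55,"ax": 0,"ay": 0,"az": 0},{"hand": 0,"dx": -2.8,"dy": 0,"dz": -1.55,"ax": 0,"ay": 0,"az": 0},{"hand": 0,"dx": -2.8,"dy": 0,"dz": -1.55,"ax": 0,"ay": 0,"az": 0},{"hand": 0,"dx": -2.8,"dy": 0,"dz": -1.55,"ax": 0,"ay": 0,"az": 0},{"hand": 0,"dx": -2.8,"dy": 0,"dz": -1.55,"ax": 0,"ay": 0,"az": 0}]'

```text
time_s: 0.98
position: [0.4227, -0.3214, 0.2612]
tool_rot: [[-0.97, -0.0, 0.243], [-0.243, 0.0, -0.97], [0.0, -1.0, -0.0]]
ft_force: [-0.2, -0.3, 0.3]
grip_width: 0.0001
```

Call:
jog_arm --rows '[{"hand": 0,"dx": -2.8,"dy": 0,"dz": -1.55,"ax": 0,"ay": 0,"az": 0},{"hand": 0,"dx": -2.8,"dy": 0,"dz": -1.55,"ax": 0,"ay": 0,"az": 0},{"hand": 0,"dx": -2.8,"dy": 0,"dz": -1.55,"ax": 0,"ay": 0,"az": 0},{"hand": 0,"dx": -2.8,"dy": 0,"dz": -1.55,"ax": 0,"ay": 0,"az": 0},{"hand": 0,"dx": -2.8,"dy": 0,"dz": -1.55,"ax": 0,"ay": 0,"az": 0}]'

```text
time_s: 1.4
position: [0.5397, -0.2121, 0.2611]
tool_rot: [[-0.97, -0.0, 0.243], [-0.243, 0.0, -0.97], [0.0, -1.0, -0.0]]
ft_force: [1.0, -0.4, 0.3]
grip_width: 0.0002
```

Call:
jog_arm --rows '[{"hand": 0,"dx": -2.8,"dy": 0,"dz": -1.5,"ax": 0,"ay": 0,"az": 0},{"hand": 0,"dx": -2.8,"dy": 0,"dz": -1.5,"ax": 0,"ay": 0,"az": 0},{"hand": 0,"dx": 0,"dy": 0,"dz": 0,"ax": 0,"ay": 0,"az": 0},{"hand": 0,"dx": 0,"dy": 0,"dz": 0,"ax": 0,"ay": 0,"az": 0},{"hand": 0,"dx": 0,"dy": 0,"dz": 0,"ax": 0,"ay": 0,"az": 0}]'

```text
time_s: 1.82
position: [0.5855, -0.1711, 0.261]
tool_rot: [[-0.97, -0.001, 0.243], [-0.243, 0.0, -0.97], [0.001, -1.0, -0.0]]
ft_force: [0.2, 0.1, 0.0]
grip_width: -0.0
```

Run:
```python
from rig import status, imaging
import cv2
print(status.observe()["position"])
a=[imaging.get_image(n)[:,:,::-1] for n in ("scene","wrist")]
cv2.imwrite("pics/s1.png",cv2.resize(a[0][40:220,140:380],None,fx=3,fy=3)); cv2.imwrite("pics/w1.png",a[1])
```

```text
[ 0.58549409 -0.17107907  0.26099028]
```

View pics/s1.png

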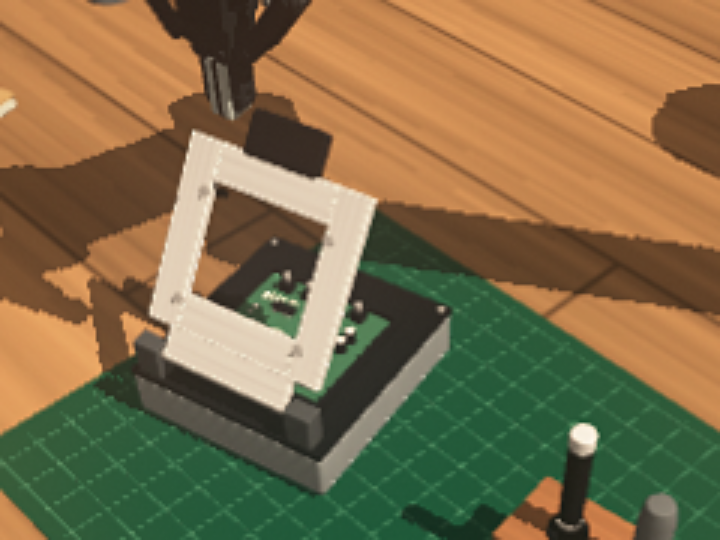

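View pics/w1.png

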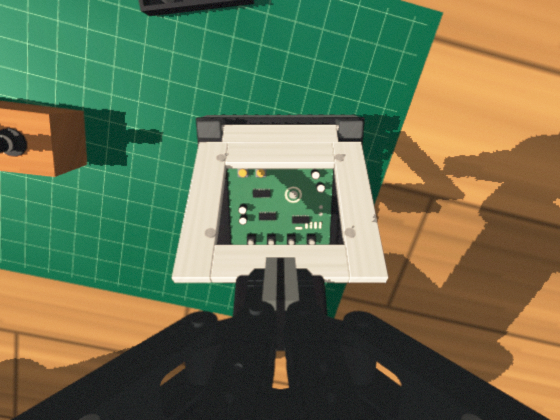

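Scene: the shut fingers are above and behind the lip and centred on it. Wrist: the land is visible through the window at (293,195), and the frame is centred on column 280. Pushing down along the arc.

Call:
jog_arm --rows '[{"hand": 0,"dx": 0,"dy": 2.7,"dz": 0,"ax": 0,"ay": 0,"az": 0},{"hand": 0,"dx": 0,"dy": 2.7,"dz": 0,"ax": 0,"ay": 0,"az": 0},{"hand": 0,"dx": 1.3,"dy": 0,"dz": 0,"ax": 0,"ay": 0,"az": 0},{"hand": 0,"dx": 1.3,"dy": 0,"dz": 0,"ax": 0,"ay": 0,"az": 0},{"hand": 0,"dx": 1.3,"dy": 0,"dz": 0,"ax": 0,"ay": 0,"az": 0}]'

```text
time_s: 2.33
position: [0.547, -0.1812, 0.207]
tool_rot: [[-0.97, -0.0, 0.242], [-0.242, 0.0, -0.97], [0.0, -1.0, -0.0]]
ft_force: [1.3, 0.2, 0.6]
grip_width: 0.0001
```

Call:
jog_arm --rows '[{"hand": 0,"dx": 1.4,"dy": 1.25,"dz": 0,"ax": 0,"ay": 0,"az": 0},{"hand": 0,"dx": 1.4,"dy": 1.25,"dz": 0,"ax": 0,"ay": 0,"az": 0},{"hand": 0,"dx": 1.0,"dy": 1.3,"dz": 0,"ax": 0,"ay": 0,"az": 0},{"hand": 0,"dx": 1.0,"dy": 1.3,"dz": 0,"ax": 0,"ay": 0,"az": 0},{"hand": 0,"dx": 0.7,"dy": 1.5,"dz": 0,"ax": 0,"ay": 0,"az": 0}]'

```text
time_s: 2.75
position: [0.4935, -0.1948, 0.1416]
tool_rot: [[-0.971, 0.001, 0.241], [-0.241, -0.001, -0.971], [-0.001, -1.0, 0.001]]
ft_force: [0.7, -0.0, 0.7]
grip_width: -0.0
```

```bash
cat > shot.py <<'E'
import sys,cv2,numpy as np
from rig import status, imaging
t=sys.argv[1]; s=status.observe(); print(s["time_s"],s["position"].round(4),s["ft_force"].round(2))
a=[imaging.get_image(n)[:,:,::-1] for n in ("scene","wrist")]
cv2.imwrite(f"pics/{t}_s.png",a[0]);cv2.imwrite(f"pics/{t}_w.png",a[1])
z=cv2.resize(a[0][60:270,140:420],None,fx=2,fy=2); w=a[1]
cv2.imwrite(f"pics/{t}.png",cv2.resize(np.hstack([z,w]),(800,300)))
np.savez(f"pics/{t}.npz",position=s["position"],tool_rot=s["tool_rot"])
E
python3 shot.py b
```

```text
2.75 [ 0.4935 -0.1948  0.1416] [ 0.66 -0.03  0.67]
```

View pics/b.png

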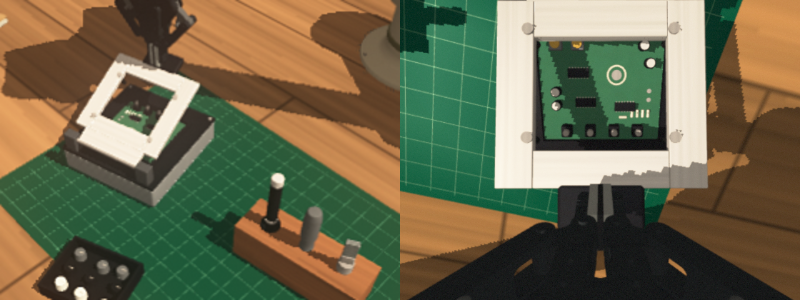

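The frame is following; it is now at roughly 0.4 rad with the fingertips on the lip. Continuing.

Call:
jog_arm --rows '[{"hand": 0,"dx": 0.7,"dy": 1.5,"dz": 0,"ax": 0,"ay": 0,"az": 0},{"hand": 0,"dx": 0.4,"dy": 1.6,"dz": 0,"ax": 0,"ay": 0,"az": 0},{"hand": 0,"dx": 0.4,"dy": 1.6,"dz": 0,"ax": 0,"ay": 0,"az": 0},{"hand": 0,"dx": 0,"dy": 0.7,"dz": 0,"ax": 0,"ay": 0,"az": 0},{"hand": 0,"dx": 0,"dy": 0.5,"dz": 0,"ax": 0,"ay": 0,"az": 0}]'

```text
time_s: 3.27
position: [0.4803, -0.1977, 0.0824]
tool_rot: [[-0.97, 0.0, 0.242], [-0.242, -0.0, -0.97], [-0.0, -1.0, 0.0]]
ft_force: [-0.3, 0.1, 0.3]
grip_width: -0.0001
```

Call:
jog_arm --rows '[{"hand": 0,"dx": 0,"dy": 0.2,"dz": 0,"ax": 0,"ay": 0,"az": 0},{"hand": 0,"dx": 0,"dy": 0.1,"dz": 0,"ax": 0,"ay": 0,"az": 0},{"hand": 0,"dx": 0,"dy": 0.1,"dz": 0,"ax": 0,"ay": 0,"az": 0},{"hand": 0,"dx": 0,"dy": 0,"dz": 0,"ax": 0,"ay": 0,"az": 0},{"hand": 0,"dx": 0,"dy": 0,"dz": 0,"ax": 0,"ay": 0,"az": 0}]'

```text
time_s: 3.68
position: [0.4804, -0.1974, 0.0787]
tool_rot: [[-0.97, 0.001, 0.243], [-0.243, -0.0, -0.97], [-0.001, -1.0, 0.001]]
ft_force: [0.9, -0.8, 1.5]
grip_width: -0.0001
```

Call:
jog_arm --rows '[{"hand": 0,"dx": 0,"dy": 0.1,"dz": 0,"ax": 0,"ay": 0,"az": 0},{"hand": 0,"dx": 0,"dy": 0.1,"dz": 0,"ax": 0,"ay": 0,"az": 0},{"hand": 0,"dx": 0,"dy": 0.1,"dz": 0,"ax": 0,"ay": 0,"az": 0},{"hand": 0,"dx": 0,"dy": 0,"dz": 0,"ax": 0,"ay": 0,"az": 0},{"hand": 0,"dx": 0,"dy": 0,"dz": 0,"ax": 0,"ay": 0,"az": 0}]'

```text
time_s: 4.1
position: [0.4804, -0.1974, 0.0769]
tool_rot: [[-0.97, 0.001, 0.243], [-0.243, -0.001, -0.97], [-0.001, -1.0, 0.001]]
ft_force: [-3.7, 1.7, 16.3]
grip_width: -0.0001
```

```bash
python3 shot.py c
```

```text
4.1 [ 0.4804 -0.1974  0.0769] [-3.66  1.74 16.34]
```

View pics/c.png

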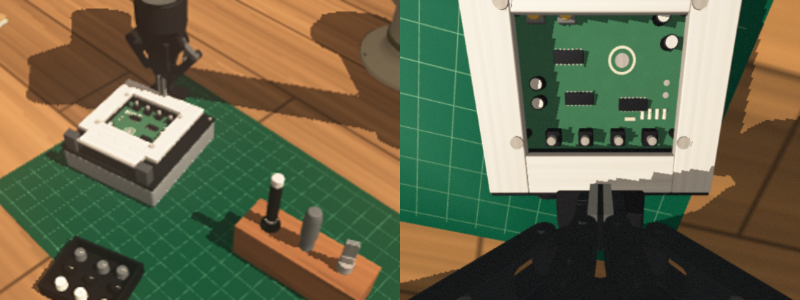

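Frame is shut: 16 N at the hard stop, with TCP z = 0.077 matching the lip's shut height. The land is visible at about (435,84) in the wrist picture. Next I raise the arm and look again for the land position.

Call:
jog_arm --rows '[{"hand": 0,"dx": 0,"dy": -2,"dz": 0,"ax": 0,"ay": 0,"az": 0},{"hand": 0,"dx": -1,"dy": -3,"dz": 0,"ax": 0,"ay": 0,"az": 0},{"hand": 0,"dx": -1,"dy": -3,"dz": 0,"ax": 0,"ay": 0,"az": 0},{"hand": 0,"dx": 0,"dy": 0,"dz": 0,"ax": 0,"ay": 0,"az": 0},{"hand": 0,"dx": 0,"dy": 0,"dz": 0,"ax": 0,"ay": 0,"az": 0}]'

```text
time_s: 4.62
position: [0.5002, -0.1926, 0.1564]
tool_rot: [[-0.97, 0.003, 0.243], [-0.243, -0.002, -0.97], [-0.002, -1.0, 0.002]]
ft_force: [0.3, -0.9, 0.1]
grip_width: -0.0001
```

```bash
python3 shot.py d
python3 - <<'E'
import cv2
for n,o in (("c",(340,30)),("d",(250,60))):
    a=cv2.imread(f"pics/{n}_w.png"); a=a[:220,150:500]
    cv2.imwrite(f"pics/{n}z.png",cv2.resize(a,None,fx=2.2,fy=2.2,interpolation=cv2.INTER_CUBIC))
E
```

```text
4.6167 [ 0.5002 -0.1926  0.1564] [ 0.27 -0.87  0.08]
```

View pics/cz.png

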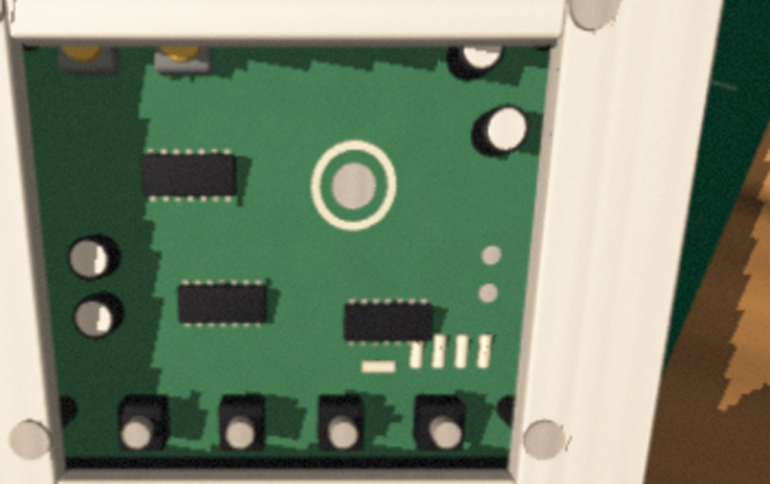

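View pics/dz.png

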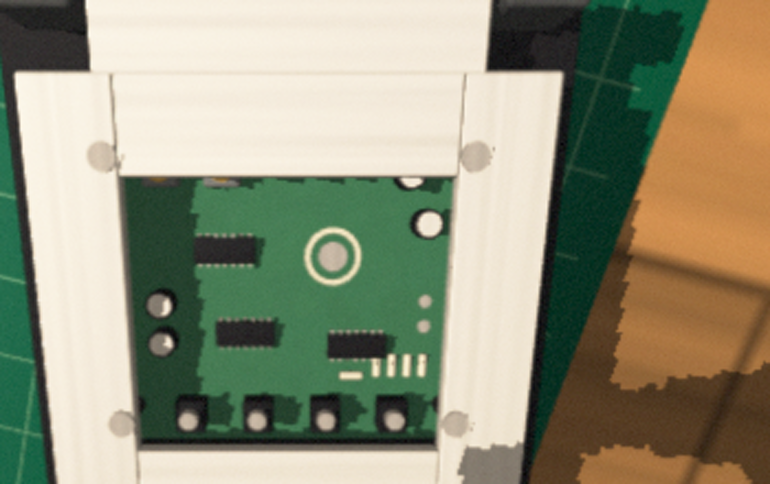

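Run:
```python
from h import *
C=cam("wrist",np.load("pics/c.npz"));D=cam("wrist",np.load("pics/d.npz"));
uc=z2p((354,185.5),(150,0),2.2);ud=z2p((333,256.5),(150,0),2.2)
print(atz(C,uc,.052),atz(D,ud,.052),tri([(C,uc),(D,ud)]))
T=cam("top"); a=imaging.get_image("top")[:,:,::-1]; cv2.imwrite("pics/td.png",cv2.resize(a[185:290,305:425],None,fx=5.5,fy=5.5,interpolation=cv2.INTER_CUBIC))
c,s=np.cos(.246),np.sin(.246);R=np.array([[c,-s],[s,c]])
print("jigfit",R@[.01,-.014]+[.5542,-.1784])
```

```text
[ 0.56623987 -0.1898559   0.052     ] [ 0.56703991 -0.19058158  0.052     ] (array([ 0.5665785 , -0.19094165,  0.04270824]), [array([0.69229224, 0.20410709]), array([-0.46383051, -0.13626278])])
jigfit [ 0.56730831 -0.18954326]
```

View pics/td.png

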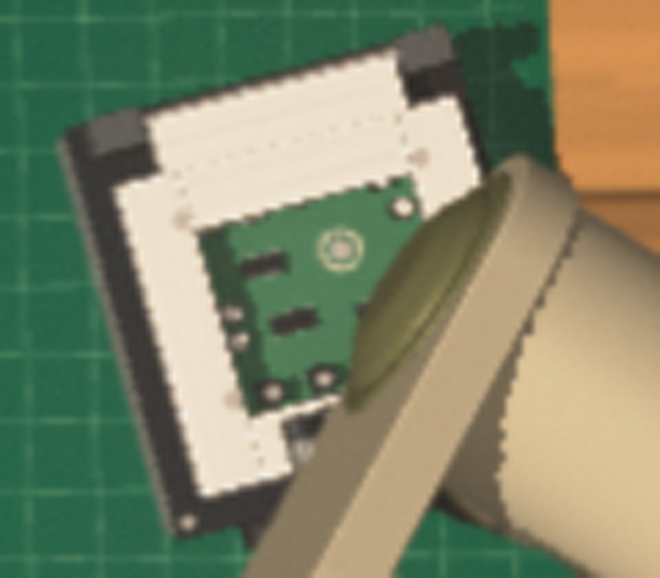

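Run:
```python
from h import *
from rig import status
print(status.observe()["q"].round(1), atz(cam("top"),z2p((341,250),(305,185),5.5),.052))
```

```text
[-33.8  24.3  83.9  -0.   71.9  42.2] [ 0.56647902 -0.18923538  0.052     ]
```

Call:
jog_arm --rows '[{"hand": 0,"dx": 0,"dy": -2,"dz": 0,"ax": 0,"ay": -6.9,"az": 0},{"hand": 0,"dx": 0,"dy": -2,"dz": 0,"ax": 0,"ay": -6.9,"az": 0},{"hand": 0,"dx": 0,"dy": -2,"dz": 0,"ax": 0,"ay": -6.9,"az": 0},{"hand": 0,"dx": 0,"dy": -2,"dz": 0,"ax": 0,"ay": -6.9,"az": 0},{"hand": 0.6,"dx": 0,"dy": -2,"dz": 0,"ax": 0,"ay": -6.9,"az": 0}]'

```text
time_s: 5.18
position: [0.499, -0.1924, 0.255]
tool_rot: [[-0.658, -0.002, 0.753], [-0.753, 0.002, -0.658], [0.0, -1.0, -0.003]]
ft_force: [-0.8, -0.4, 0.4]
grip_width: 0.0106
```

Call:
jog_arm --rows '[{"hand": 0.6,"dx": 0,"dy": 0,"dz": 0,"ax": 0,"ay": -6.9,"az": 0},{"hand": 0.6,"dx": 0,"dy": 0,"dz": 0,"ax": 0,"ay": -6.9,"az": 0},{"hand": 0.6,"dx": 0,"dy": 0,"dz": 0,"ax": 0,"ay": -6.9,"az": 0},{"hand": 0.6,"dx": 0,"dy": 0,"dz": 0,"ax": 0,"ay": -6.9,"az": 0},{"hand": 0.6,"dx": 0,"dy": 0,"dz": 0,"ax": 0,"ay": -6.9,"az": 0}]'

```text
time_s: 5.6
position: [0.499, -0.1924, 0.254]
tool_rot: [[-0.115, -0.002, 0.993], [-0.993, 0.001, -0.115], [-0.001, -1.0, -0.002]]
ft_force: [0.1, -0.5, 0.9]
grip_width: 0.0514
```

Call:
jog_arm --rows '[{"hand": 0.6,"dx": 0,"dy": 0,"dz": 0,"ax": 0,"ay": -6.9,"az": 0},{"hand": 0.6,"dx": 0,"dy": 0,"dz": 0,"ax": 0,"ay": -6.9,"az": 0},{"hand": 0.6,"dx": 0,"dy": 0,"dz": 0,"ax": 0,"ay": 0,"az": 0},{"hand": 0.6,"dx": 0,"dy": 0,"dz": 0,"ax": 0,"ay": 0,"az": 0},{"hand": 0.6,"dx": 0,"dy": 0,"dz": 0,"ax": 0,"ay": 0,"az": 0}]'

```text
time_s: 6.02
position: [0.4993, -0.1924, 0.2547]
tool_rot: [[0.116, -0.001, 0.993], [-0.993, 0.001, 0.116], [-0.001, -1.0, -0.001]]
ft_force: [0.1, 0.3, -0.1]
grip_width: 0.0515
```

```bash
cat > go.py <<'E'
import sys,numpy as np
from rig import status
s=status.observe();t=np.array([float(x) for x in sys.argv[1:4]])
print("tool shift cm",(100*s["tool_rot"].T@(t-s["position"])).round(2)); print(s["tool_rot"].round(4),s["position"].round(4),s["ft_force"].round(2),s["time_s"])
E
python3 go.py .5543 .091 .25
```

```text
tool shift cm [-27.52   0.49   8.74]
[[ 1.158e-01 -1.100e-03  9.933e-01]
 [-9.933e-01  7.000e-04  1.158e-01]
 [-8.000e-04 -1.000e+00 -1.000e-03]] [ 0.4993 -0.1924  0.2547] [ 0.11  0.34 -0.07] 6.0167
```

Call:
jog_arm --rows '[{"hand": 0.6,"dx": -2.75,"dy": 0,"dz": 0.87,"ax": 0,"ay": 0,"az": 0},{"hand": 0.6,"dx": -2.75,"dy": 0,"dz": 0.87,"ax": 0,"ay": 0,"az": 0},{"hand": 0.6,"dx": -2.75,"dy": 0,"dz": 0.87,"ax": 0,"ay": 0,"az": 0},{"hand": 0.6,"dx": -2.75,"dy": 0,"dz": 0.87,"ax": 0,"ay": 0,"az": 0},{"hand": 0.6,"dx": -2.75,"dy": 0,"dz": 0.87,"ax": 0,"ay": 0,"az": 0}]'

```text
time_s: 6.43
position: [0.5263, -0.0495, 0.2551]
tool_rot: [[0.116, -0.0, 0.993], [-0.993, 0.0, 0.116], [-0.0, -1.0, -0.0]]
ft_force: [-0.1, 0.9, -0.2]
grip_width: 0.0513
```

Call:
jog_arm --rows '[{"hand": 0.6,"dx": -2.75,"dy": 0,"dz": 0.87,"ax": 0,"ay": 0,"az": 0},{"hand": 0.6,"dx": -2.75,"dy": 0,"dz": 0.87,"ax": 0,"ay": 0,"az": 0},{"hand": 0.6,"dx": -2.75,"dy": 0,"dz": 0.87,"ax": 0,"ay": 0,"az": 0},{"hand": 0.6,"dx": -2.75,"dy": 0,"dz": 0.87,"ax": 0,"ay": 0,"az": 0},{"hand": 0.6,"dx": 0,"dy": 0,"dz": 0.87,"ax": 0,"ay": 0,"az": 0}]'

```text
time_s: 6.85
position: [0.5558, 0.0677, 0.2553]
tool_rot: [[0.121, -0.0, 0.993], [-0.993, 0.001, 0.121], [-0.001, -1.0, -0.0]]
ft_force: [-0.1, 0.3, -0.4]
grip_width: 0.0512
```

Call:
jog_arm --rows '[{"hand": 0.6,"dx": 0,"dy": 0,"dz": 0,"ax": 0,"ay": 0,"az": 0},{"hand": 0.6,"dx": 0,"dy": 0,"dz": 0,"ax": 0,"ay": 0,"az": 0},{"hand": 0.6,"dx": 0,"dy": 0,"dz": 0,"ax": 0,"ay": 0,"az": 0},{"hand": 0.6,"dx": 0,"dy": 0,"dz": 0,"ax": 0,"ay": 0,"az": 0},{"hand": 0.6,"dx": 0,"dy": 0,"dz": 0,"ax": 0,"ay": 0,"az": 0}]'

```text
time_s: 7.27
position: [0.5562, 0.0628, 0.2554]
tool_rot: [[0.118, 0.0, 0.993], [-0.993, -0.0, 0.118], [0.0, -1.0, 0.0]]
ft_force: [0.1, -0.2, -0.2]
grip_width: 0.051
```

```bash
python3 go.py .5543 .091 .25; python3 shot.py e
```

```text
tool shift cm [-2.82  0.54  0.14]
[[ 1.177e-01  0.000e+00  9.930e-01]
 [-9.930e-01 -1.000e-04  1.177e-01]
 [ 1.000e-04 -1.000e+00  0.000e+00]] [0.5562 0.0628 0.2554] [ 0.09 -0.16 -0.22] 7.2667
7.2667 [0.5562 0.0628 0.2554] [ 0.09 -0.16 -0.22]
```

View pics/e_w.png

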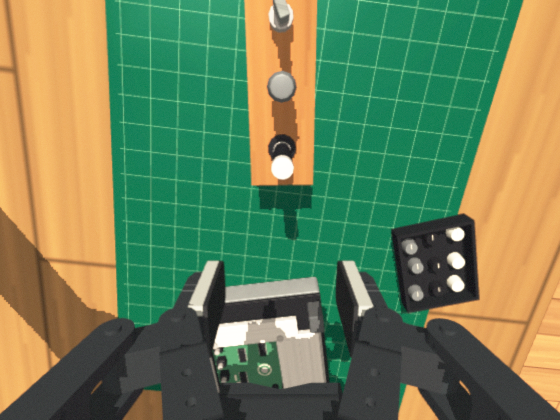

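View pics/e.png

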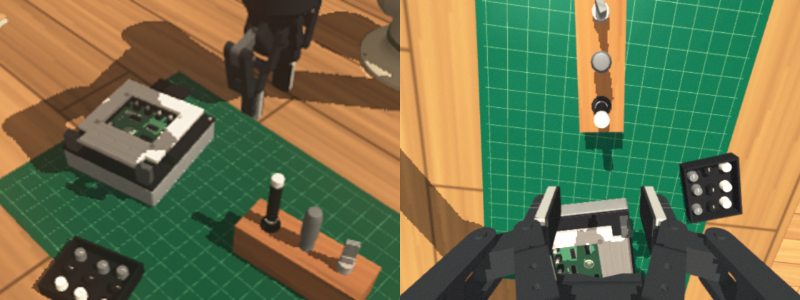

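Wrist: pen cap at (283,168), guard at (282,148), block row vertical in the picture, so the jaws close across the row. I'll check the pen position from this view.

Run:
```python
from h import *
W=cam("wrist",np.load("pics/e.npz"));a=cv2.imread("pics/e_w.png")
cv2.imwrite("pics/ez.png",cv2.resize(a[125:195,240:330],None,fx=7,fy=7,interpolation=cv2.INTER_CUBIC))
print(atz(W,(283,168),.156),atz(W,(282,148),.066))
T=cam("top");print(tri([(W,(283,168)),(T,z2p((431,153),(170,210),6))]))
```

```text
[0.55487039 0.09269431 0.156     ] [0.55447917 0.09274044 0.066     ]
(array([0.55452825, 0.0924561 , 0.1547578 ]), [array([-0.52052665, -0.10135471]), array([ 0.0100367 , -0.18326755])])
```

View pics/ez.png

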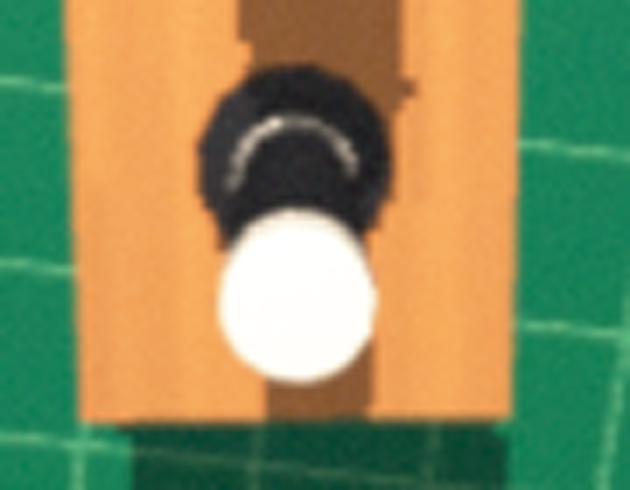

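Call:
jog_arm --rows '[{"hand": 0.6,"dx": -1.5,"dy": 0,"dz": 0.17,"ax": 0,"ay": 0,"az": 0},{"hand": 0.6,"dx": -1.42,"dy": 0,"dz": 0,"ax": 0,"ay": 0,"az": 0},{"hand": 0.6,"dx": 0,"dy": 1,"dz": 0,"ax": 0,"ay": 0,"az": 0},{"hand": 0.6,"dx": 0,"dy": 2,"dz": 0,"ax": 0,"ay": 0,"az": 0},{"hand": 0.6,"dx": 0,"dy": 2,"dz": 0,"ax": 0,"ay": 0,"az": 0}]'

```text
time_s: 7.78
position: [0.5547, 0.0929, 0.2053]
tool_rot: [[0.119, 0.002, 0.993], [-0.993, -0.0, 0.119], [0.0, -1.0, 0.002]]
ft_force: [-0.2, 0.4, -0.6]
grip_width: 0.0512
```

Call:
jog_arm --rows '[{"hand": 0.6,"dx": 0,"dy": 1,"dz": 0,"ax": 0,"ay": 0,"az": 0},{"hand": 0.6,"dx": 0,"dy": 0,"dz": 0,"ax": 0,"ay": 0,"az": 0},{"hand": 0.6,"dx": 0,"dy": 0,"dz": 0,"ax": 0,"ay": 0,"az": 0},{"hand": 0.6,"dx": 0,"dy": 0,"dz": 0,"ax": 0,"ay": 0,"az": 0},{"hand": 0.6,"dx": 0,"dy": 0,"dz": 0,"ax": 0,"ay": 0,"az": 0}]'

```text
time_s: 8.2
position: [0.5551, 0.0928, 0.1965]
tool_rot: [[0.119, 0.002, 0.993], [-0.993, -0.0, 0.119], [0.0, -1.0, 0.002]]
ft_force: [-0.5, 0.1, 0.6]
grip_width: 0.0512
```

```bash
python3 go.py .5545 .092 .097; python3 shot.py f
```

```text
tool shift cm [ 0.06  9.95 -0.09]
[[ 1.192e-01  2.100e-03  9.929e-01]
 [-9.929e-01 -1.000e-04  1.192e-01]
 [ 3.000e-04 -1.000e+00  2.100e-03]] [0.5551 0.0928 0.1965] [-0.52  0.11  0.65] 8.2
8.2 [0.5551 0.0928 0.1965] [-0.52  0.11  0.65]
```

View pics/f_w.png

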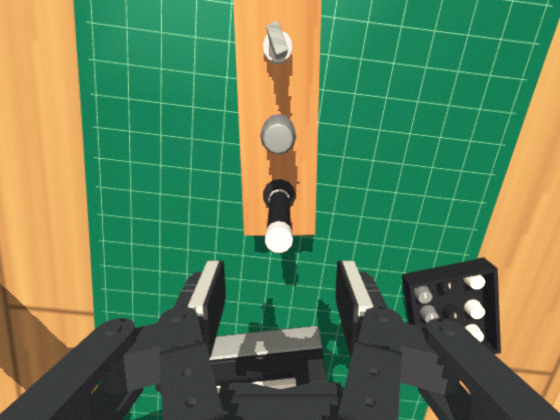

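The pen (279,238) is centred between the fingers at columns 215 and 347. Descending and gripping.

Call:
jog_arm --rows '[{"hand": 0.6,"dx": 0.05,"dy": 2,"dz": -0.05,"ax": 0,"ay": 0,"az": 0},{"hand": 0.6,"dx": 0,"dy": 2,"dz": 0,"ax": 0,"ay": 0,"az": 0},{"hand": 0.6,"dx": 0,"dy": 2,"dz": 0,"ax": 0,"ay": 0,"az": 0},{"hand": 0.6,"dx": 0,"dy": 2,"dz": 0,"ax": 0,"ay": 0,"az": 0},{"hand": 0.6,"dx": 0,"dy": 1.9,"dz": 0,"ax": 0,"ay": 0,"az": 0}]'

```text
time_s: 8.72
position: [0.5542, 0.0923, 0.0958]
tool_rot: [[0.119, 0.001, 0.993], [-0.993, -0.0, 0.119], [0.0, -1.0, 0.001]]
ft_force: [-0.5, 0.0, 0.2]
grip_width: 0.0513
```

Call:
jog_arm --rows '[{"hand": 0.5,"dx": 0,"dy": 0,"dz": 0,"ax": 0,"ay": 0,"az": 0},{"hand": 0.4,"dx": 0,"dy": 0,"dz": 0,"ax": 0,"ay": 0,"az": 0},{"hand": 0.3,"dx": 0,"dy": 0,"dz": 0,"ax": 0,"ay": 0,"az": 0},{"hand": 0.25,"dx": 0,"dy": 0,"dz": 0,"ax": 0,"ay": 0,"az": 0},{"hand": 0.22,"dx": 0,"dy": 0,"dz": 0,"ax": 0,"ay": 0,"az": 0}]'

```text
time_s: 9.13
position: [0.5547, 0.0923, 0.0976]
tool_rot: [[0.119, 0.002, 0.993], [-0.993, -0.0, 0.119], [0.0, -1.0, 0.002]]
ft_force: [1.3, -0.3, 0.5]
grip_width: 0.0186
```

Call:
jog_arm --rows '[{"hand": 0,"dx": 0,"dy": 0,"dz": 0,"ax": 0,"ay": 0,"az": 0},{"hand": 0,"dx": 0,"dy": 0,"dz": 0,"ax": 0,"ay": 0,"az": 0},{"hand": 0,"dx": 0,"dy": 0,"dz": 0,"ax": 0,"ay": 0,"az": 0},{"hand": 0,"dx": 0,"dy": 0,"dz": 0,"ax": 0,"ay": 0,"az": 0},{"hand": 0,"dx": 0,"dy": 0,"dz": 0,"ax": 0,"ay": 0,"az": 0}]' --newtons 40

```text
time_s: 9.55
position: [0.5545, 0.0923, 0.0974]
tool_rot: [[0.119, 0.002, 0.993], [-0.993, -0.0, 0.119], [0.0, -1.0, 0.002]]
ft_force: [-0.4, 0.2, 7.1]
grip_width: 0.0151
```

```bash
python3 shot.py g
```

```text
9.55 [0.5545 0.0923 0.0974] [-0.44  0.17  7.08]
```

View pics/g.png

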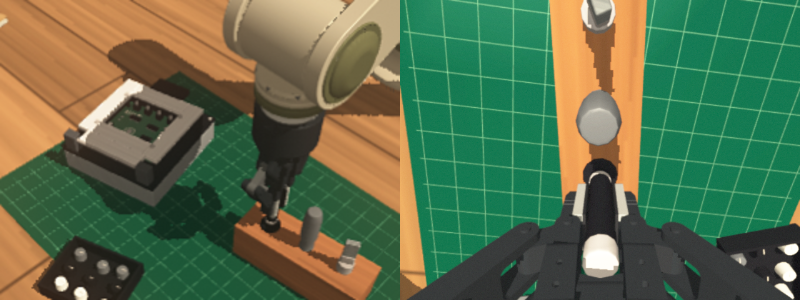

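Call:
jog_arm --rows '[{"hand": 0,"dx": 0,"dy": -1,"dz": 0,"ax": 0,"ay": 0,"az": 0},{"hand": 0,"dx": 0,"dy": -2,"dz": 0,"ax": 0,"ay": 0,"az": 0},{"hand": 0,"dx": 0,"dy": -2,"dz": 0,"ax": 0,"ay": 0,"az": 0},{"hand": 0,"dx": 0,"dy": -2,"dz": 0,"ax": 0,"ay": 0,"az": 0},{"hand": 0,"dx": 0,"dy": -2,"dz": 0,"ax": 0,"ay": 0,"az": 0}]'

```text
time_s: 10.07
position: [0.5539, 0.0923, 0.1879]
tool_rot: [[0.119, 0.0, 0.993], [-0.993, 0.0, 0.119], [-0.0, -1.0, 0.0]]
ft_force: [0.1, -0.5, -1.8]
grip_width: 0.0153
```

Call:
jog_arm --rows '[{"hand": 0,"dx": 0,"dy": -2,"dz": 0,"ax": 0,"ay": 0,"az": 0},{"hand": 0,"dx": 0,"dy": -1,"dz": 0,"ax": 0,"ay": 0,"az": 0},{"hand": 0,"dx": 0,"dy": 0,"dz": 0,"ax": 0,"ay": 0,"az": 0},{"hand": 0,"dx": 0,"dy": 0,"dz": 0,"ax": 0,"ay": 0,"az": 0},{"hand": 0,"dx": 0,"dy": 0,"dz": 0,"ax": 0,"ay": 0,"az": 0}]'

```text
time_s: 10.48
position: [0.5537, 0.0923, 0.2155]
tool_rot: [[0.119, -0.002, 0.993], [-0.993, 0.0, 0.119], [-0.0, -1.0, -0.002]]
ft_force: [-0.2, -0.0, -0.8]
grip_width: 0.0153
```

```bash
python3 shot.py h; python3 go.py .5667 -.1898 .2
python3 - <<'E'
from rig import imaging
import cv2
cv2.imwrite("pics/h_t.png",imaging.get_image("top")[:,:,::-1])
a=cv2.imread("pics/h_s.png");cv2.imwrite("pics/hz.png",cv2.resize(a[100:300,250:420],None,fx=3,fy=3,interpolation=cv2.INTER_CUBIC))
E
```

```text
10.4833 [0.5537 0.0923 0.2155] [-0.24 -0.03 -0.82]
tool shift cm [28.16  1.53 -2.08]
[[ 1.193e-01 -2.000e-03  9.929e-01]
 [-9.929e-01  1.000e-04  1.193e-01]
 [-4.000e-04 -1.000e+00 -1.900e-03]] [0.5537 0.0923 0.2154] [-0.75 -0.48 -0.59] 10.5833
```

View pics/h_w.png

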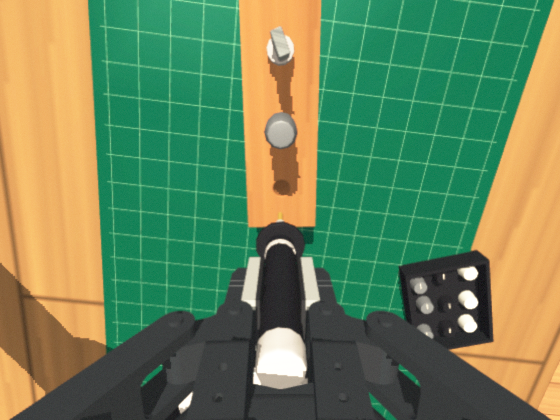

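View pics/hz.png

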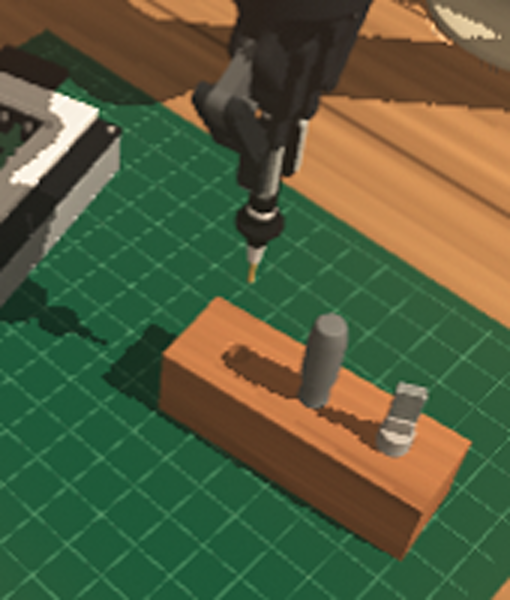

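The pen is drawn out, hanging straight; the tip is at wrist ≈(280,216) and scene zoom (252,281). I'll check the tip offset.

Run:
```python
from h import *
st=np.load("pics/h.npz");W=cam("wrist",st);S=cam("scene")
a=cv2.imread("pics/h_w.png");cv2.imwrite("pics/hw.png",cv2.resize(a[200:280,235:325],None,fx=7,fy=7,interpolation=cv2.INTER_CUBIC))
for L in (.083,.0854,.088):
  P=st["position"]+st["tool_rot"]@[0,L,0]; print(L,proj(W,P),proj(S,P))
print("seen scene",z2p((252,281),(250,100),3))
g=st["position"]+st["tool_rot"]@[0,.0354,0];print("guard underside",proj(W,g),proj(S,g))
print(tri([(W,(280,216)),(S,z2p((252,281),(250,100),3))]),st["position"])
```

```text
0.083 [[279.87899088 214.7984661 ]] [[333.37924557 193.31706628]]
0.0854 [[279.8862314 213.6343197]] [[333.23775784 194.19704642]]
0.088 [[279.89392336 212.39757752]] [[333.08530881 195.14507131]]
seen scene [333.66666667 193.33333333]
guard underside [[279.70043412 243.50397599]] [[336.34614664 174.83787578]]
(array([0.55358691, 0.09232665, 0.13315472]), [array([-0.03000082, -0.89231586]), array([-0.26880866, -0.2283918 ])]) [0.55365984 0.09230918 0.21551728]
```

View pics/hw.png

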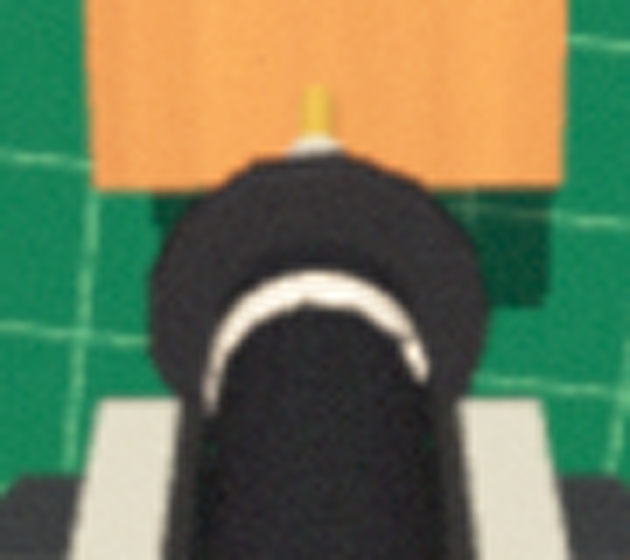

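Call:
jog_arm --rows '[{"hand": 0,"dx": 2,"dy": 0,"dz": -0.2,"ax": 0,"ay": 0,"az": 0},{"hand": 0,"dx": 2.8,"dy": 0,"dz": -0.2,"ax": 0,"ay": 0,"az": 0},{"hand": 0,"dx": 2.8,"dy": 0,"dz": -0.2,"ax": 0,"ay": 0,"az": 0},{"hand": 0,"dx": 2.8,"dy": 0,"dz": -0.2,"ax": 0,"ay": 0,"az": 0},{"hand": 0,"dx": 2.8,"dy": 0,"dz": -0.2,"ax": 0,"ay": 0,"az": 0}]'

```text
time_s: 11.05
position: [0.5597, -0.0411, 0.2158]
tool_rot: [[0.12, -0.001, 0.993], [-0.993, 0.0, 0.12], [-0.0, -1.0, -0.001]]
ft_force: [0.4, 0.8, -0.7]
grip_width: 0.0148
```

Call:
jog_arm --rows '[{"hand": 0,"dx": 2.8,"dy": 0,"dz": -0.2,"ax": 0,"ay": 0,"az": 0},{"hand": 0,"dx": 2.8,"dy": 0,"dz": -0.2,"ax": 0,"ay": 0,"az": 0},{"hand": 0,"dx": 2.8,"dy": 0,"dz": -0.2,"ax": 0,"ay": 0,"az": 0},{"hand": 0,"dx": 2.8,"dy": 0,"dz": -0.2,"ax": 0,"ay": 0,"az": 0},{"hand": 0,"dx": 2,"dy": 0,"dz": -0.2,"ax": 0,"ay": 0,"az": 0}]'

```text
time_s: 11.47
position: [0.5656, -0.1745, 0.2156]
tool_rot: [[0.118, -0.001, 0.993], [-0.993, 0.0, 0.118], [-0.0, -1.0, -0.001]]
ft_force: [-0.0, 0.8, -0.1]
grip_width: 0.0151
```

Call:
jog_arm --rows '[{"hand": 0,"dx": 1,"dy": 0,"dz": 0,"ax": 0,"ay": 0,"az": 0},{"hand": 0,"dx": 0,"dy": 0,"dz": 0,"ax": 0,"ay": 0,"az": 0},{"hand": 0,"dx": 0,"dy": 0,"dz": 0,"ax": 0,"ay": 0,"az": 0},{"hand": 0,"dx": 0,"dy": 0,"dz": 0,"ax": 0,"ay": 0,"az": 0},{"hand": 0,"dx": 0,"dy": 0,"dz": 0,"ax": 0,"ay": 0,"az": 0}]'

```text
time_s: 11.88
position: [0.567, -0.1808, 0.2164]
tool_rot: [[0.121, -0.0, 0.993], [-0.993, 0.0, 0.121], [-0.0, -1.0, 0.0]]
ft_force: [-1.2, 0.8, -0.9]
grip_width: 0.0151
```

```bash
python3 go.py .5667 -.1898 .2; python3 shot.py i
```

```text
tool shift cm [ 0.89  1.64 -0.14]
[[ 1.209e-01 -0.000e+00  9.927e-01]
 [-9.927e-01  3.000e-04  1.209e-01]
 [-3.000e-04 -1.000e+00  0.000e+00]] [ 0.567  -0.1808  0.2164] [-1.19  0.78 -0.89] 11.8833
11.8833 [ 0.567  -0.1808  0.2164] [-1.19  0.78 -0.89]
```

View pics/i_w.png

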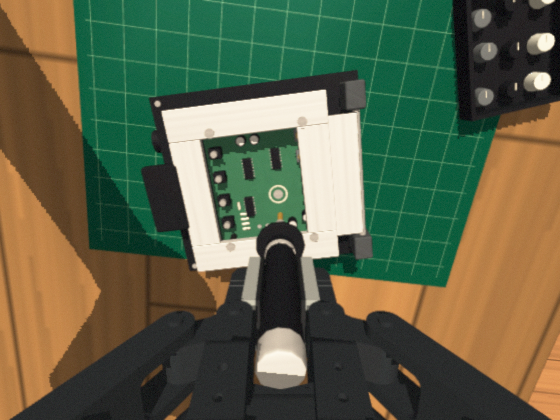

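The land is at (278,194), with the tip just above the guard. Centring and lowering part-way.

Call:
jog_arm --rows '[{"hand": 0,"dx": 0.45,"dy": 0,"dz": -0.07,"ax": 0,"ay": 0,"az": 0},{"hand": 0,"dx": 0.44,"dy": 1,"dz": -0.07,"ax": 0,"ay": 0,"az": 0},{"hand": 0,"dx": 0,"dy": 2,"dz": 0,"ax": 0,"ay": 0,"az": 0},{"hand": 0,"dx": 0,"dy": 1.8,"dz": 0,"ax": 0,"ay": 0,"az": 0},{"hand": 0,"dx": 0,"dy": 0.8,"dz": 0,"ax": 0,"ay": 0,"az": 0}]'

```text
time_s: 12.4
position: [0.5656, -0.191, 0.1573]
tool_rot: [[0.119, -0.004, 0.993], [-0.993, 0.002, 0.119], [-0.002, -1.0, -0.003]]
ft_force: [-0.3, -1.3, -1.4]
grip_width: 0.0149
```

Call:
jog_arm --rows '[{"hand": 0,"dx": 0,"dy": 0,"dz": 0,"ax": 0,"ay": 0,"az": 0},{"hand": 0,"dx": 0,"dy": 0,"dz": 0,"ax": 0,"ay": 0,"az": 0},{"hand": 0,"dx": 0,"dy": 0,"dz": 0,"ax": 0,"ay": 0,"az": 0},{"hand": 0,"dx": 0,"dy": 0,"dz": 0,"ax": 0,"ay": 0,"az": 0},{"hand": 0,"dx": 0,"dy": 0,"dz": 0,"ax": 0,"ay": 0,"az": 0}]'

```text
time_s: 12.82
position: [0.5669, -0.1913, 0.1612]
tool_rot: [[0.119, 0.001, 0.993], [-0.993, -0.001, 0.119], [0.001, -1.0, 0.001]]
ft_force: [-0.4, 0.3, -0.6]
grip_width: 0.015
```

```bash
python3 go.py .5667 -.1898 .14; python3 shot.py j
python3 - <<'E'
from h import *
st=np.load("pics/j.npz");W=cam("wrist",st);S=cam("scene");T=cam("top")
for c in (W,S,T): print("tip",proj(c,st["position"]+st["tool_rot"]@[0,.0854,0]),"land",proj(c,[.5667,-.1898,.052]))
a=cv2.imread("pics/j_w.png");cv2.imwrite("pics/jw.png",cv2.resize(a[130:260,210:370],None,fx=4.5,fy=4.5,interpolation=cv2.INTER_CUBIC))
a=cv2.imread("pics/j_s.png");cv2.imwrite("pics/js.png",cv2.resize(a[75:205,175:305],None,fx=4.5,fy=4.5,interpolation=cv2.INTER_CUBIC))
E
```

```text
tool shift cm [-0.15  2.12 -0.01]
[[ 1.194e-01  1.400e-03  9.928e-01]
 [-9.928e-01 -8.000e-04  1.194e-01]
 [ 1.000e-03 -1.000e+00  1.300e-03]] [ 0.5669 -0.1913  0.1612] [-0.36  0.25 -0.63] 12.8167
12.8167 [ 0.5669 -0.1913  0.1612] [-0.36  0.25 -0.63]
tip [[279.88579632 213.63478274]] land [[279.68390101 201.18184915]]
tip [[228.60032554 144.02417606]] land [[230.23514353 152.22204274]]
tip [[369.57096258 229.11310115]] land [[366.8321216  229.94632453]]
```

View pics/jw.png

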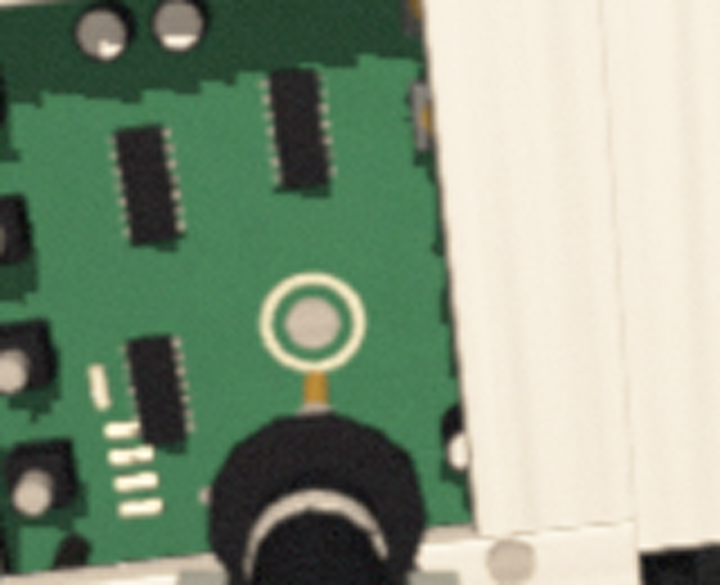

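View pics/js.png

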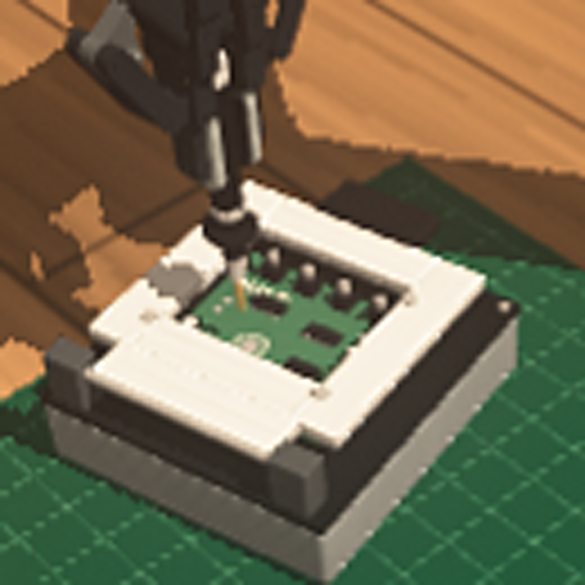

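Wrist zoom: tip at (316,372), land (313,322), both where predicted to within about 1.5 px. Small correction, then descend to just above contact.

Call:
jog_arm --rows '[{"hand": 0,"dx": -0.15,"dy": 0.3,"dz": 0,"ax": 0,"ay": 0,"az": 0},{"hand": 0,"dx": 0,"dy": 0.6,"dz": 0,"ax": 0,"ay": 0,"az": 0},{"hand": 0,"dx": 0,"dy": 0.5,"dz": 0,"ax": 0,"ay": 0,"az": 0},{"hand": 0,"dx": 0,"dy": 0.3,"dz": 0,"ax": 0,"ay": 0,"az": 0},{"hand": 0,"dx": 0,"dy": 0.1,"dz": 0,"ax": 0,"ay": 0,"az": 0}]'

```text
time_s: 13.33
position: [0.5662, -0.1895, 0.1413]
tool_rot: [[0.119, -0.001, 0.993], [-0.993, 0.001, 0.119], [-0.001, -1.0, -0.001]]
ft_force: [0.1, 0.5, -1.2]
grip_width: 0.0149
```

Call:
jog_arm --rows '[{"hand": 0,"dx": 0,"dy": 0,"dz": 0,"ax": 0,"ay": 0,"az": 0},{"hand": 0,"dx": 0,"dy": 0,"dz": 0,"ax": 0,"ay": 0,"az": 0},{"hand": 0,"dx": 0,"dy": 0,"dz": 0,"ax": 0,"ay": 0,"az": 0},{"hand": 0,"dx": 0,"dy": 0,"dz": 0,"ax": 0,"ay": 0,"az": 0},{"hand": 0,"dx": 0,"dy": 0,"dz": 0,"ax": 0,"ay": 0,"az": 0}]'

```text
time_s: 13.75
position: [0.5665, -0.1897, 0.1425]
tool_rot: [[0.119, 0.0, 0.993], [-0.993, -0.0, 0.119], [0.0, -1.0, 0.0]]
ft_force: [0.7, 0.2, -1.2]
grip_width: 0.0149
```

```bash
cat > chk.py <<'E'
import sys
from h import *
t=sys.argv[1]
st=np.load(f"pics/{t}.npz");W=cam("wrist",st);S=cam("scene")
for c in (W,S): print("tip",proj(c,st["position"]+st["tool_rot"]@[0,.0854,0]),"land",proj(c,[.5667,-.1898,.052]))
a=cv2.imread(f"pics/{t}_w.png");a=cv2.resize(a[170:240,240:320],None,fx=6,fy=6,interpolation=cv2.INTER_CUBIC)
b=cv2.imread(f"pics/{t}_s.png");b=cv2.resize(b[120:180,200:250],None,fx=6,fy=7,interpolation=cv2.INTER_CUBIC)
cv2.imwrite(f"pics/{t}z.png",np.hstack([a,b]))
E
python3 go.py .5667 -.1898 .134; python3 shot.py k; python3 chk.py k
```

```text
tool shift cm [0.02 0.85 0.01]
[[ 1.194e-01  3.000e-04  9.928e-01]
 [-9.928e-01 -2.000e-04  1.194e-01]
 [ 2.000e-04 -1.000e+00  3.000e-04]] [ 0.5665 -0.1897  0.1425] [ 0.69  0.16 -1.17] 13.75
13.75 [ 0.5665 -0.1897  0.1425] [ 0.69  0.16 -1.17]
tip [[279.88598984 213.63476445]] land [[280.06168802 211.40646939]]
tip [[230.09319563 150.54527484]] land [[230.23514353 152.22204274]]
```

View pics/kz.png

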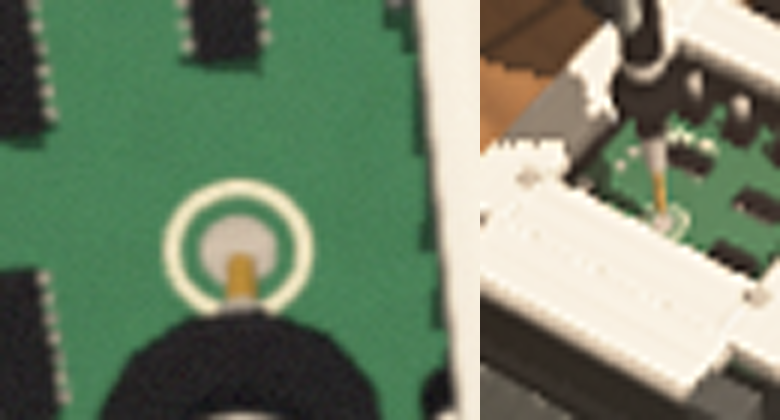

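The tip is over the land's centre, about 5 mm above it. Pressing down slowly.

Call:
jog_arm --rows '[{"hand": 0,"dx": 0,"dy": 0.2,"dz": 0,"ax": 0,"ay": 0,"az": 0},{"hand": 0,"dx": 0,"dy": 0.2,"dz": 0,"ax": 0,"ay": 0,"az": 0},{"hand": 0,"dx": 0,"dy": 0.2,"dz": 0,"ax": 0,"ay": 0,"az": 0},{"hand": 0,"dx": 0,"dy": 0,"dz": 0,"ax": 0,"ay": 0,"az": 0},{"hand": 0,"dx": 0,"dy": 0,"dz": 0,"ax": 0,"ay": 0,"az": 0}]'

```text
time_s: 14.27
position: [0.5665, -0.1897, 0.1363]
tool_rot: [[0.119, -0.0, 0.993], [-0.993, 0.0, 0.119], [-0.0, -1.0, -0.0]]
ft_force: [0.0, 0.2, 0.2]
grip_width: 0.0149
```

Call:
jog_arm --rows '[{"hand": 0,"dx": 0,"dy": 0.1,"dz": 0,"ax": 0,"ay": 0,"az": 0},{"hand": 0,"dx": 0,"dy": 0.1,"dz": 0,"ax": 0,"ay": 0,"az": 0},{"hand": 0,"dx": 0,"dy": 0,"dz": 0,"ax": 0,"ay": 0,"az": 0},{"hand": 0,"dx": 0,"dy": 0,"dz": 0,"ax": 0,"ay": 0,"az": 0},{"hand": 0,"dx": 0,"dy": 0,"dz": 0,"ax": 0,"ay": 0,"az": 0}]'

```text
time_s: 14.68
position: [0.5665, -0.1897, 0.1344]
tool_rot: [[0.119, 0.0, 0.993], [-0.993, -0.0, 0.119], [0.0, -1.0, 0.0]]
ft_force: [-0.2, 0.3, 1.1]
grip_width: 0.0148
```

```bash
python3 go.py .5667 -.1898 .1334; python3 shot.py l; python3 chk.py l
python3 - <<'E'
from rig import status,imaging
f=[]
for i in range(6):
    imaging.get_image("scene"); s=status.observe(); f.append(s["ft_force"][2])
print([round(x,2) for x in f],s["position"],s["time_s"])
E
```

```text
tool shift cm [0.02 0.1  0.02]
[[ 1.194e-01  2.000e-04  9.928e-01]
 [-9.928e-01 -1.000e-04  1.194e-01]
 [ 1.000e-04 -1.000e+00  2.000e-04]] [ 0.5665 -0.1897  0.1344] [-0.17  0.33  1.06] 14.6833
14.6833 [ 0.5665 -0.1897  0.1344] [-0.17  0.33  1.06]
tip [[279.88599522 213.63475875]] land [[280.08616959 215.2875137 ]]
tip [[230.45791119 153.18518803]] land [[230.23514353 152.22204274]]
[np.float64(1.41), np.float64(1.95), np.float64(1.64), np.float64(0.7), np.float64(1.22), np.float64(1.07)] [ 0.56649166 -0.18965197  0.13436376] 15.0833
```

View pics/lz.png

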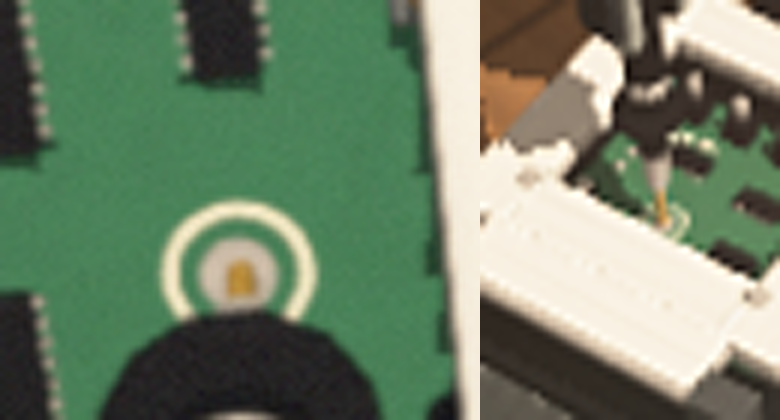

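The tip is on the land and centred. Contact is about 2 N, roughly 2.7–3 mm in. I'll press 1 mm further to reach half-way.

Call:
jog_arm --rows '[{"hand": 0,"dx": 0,"dy": 0.1,"dz": 0,"ax": 0,"ay": 0,"az": 0},{"hand": 0,"dx": 0,"dy": 0,"dz": 0,"ax": 0,"ay": 0,"az": 0},{"hand": 0,"dx": 0,"dy": 0,"dz": 0,"ax": 0,"ay": 0,"az": 0},{"hand": 0,"dx": 0,"dy": 0,"dz": 0,"ax": 0,"ay": 0,"az": 0},{"hand": 0,"dx": 0,"dy": 0,"dz": 0,"ax": 0,"ay": 0,"az": 0}]'

```text
time_s: 15.5
position: [0.5665, -0.1897, 0.1334]
tool_rot: [[0.119, 0.0, 0.993], [-0.993, -0.0, 0.119], [0.0, -1.0, 0.0]]
ft_force: [-0.1, -0.4, 0.9]
grip_width: 0.0149
```

```bash
python3 shot.py m; python3 chk.py m
python3 - <<'E'
from rig import status,imaging
import numpy as np
f=[]
for i in range(12):
    imaging.get_image("scene"); s=status.observe(); f.append(s["ft_force"])
print(np.mean(f,0),np.std(f,0),s["position"],s["time_s"],s["grip_width"])
E
```

```text
15.5 [ 0.5665 -0.1897  0.1334] [-0.11 -0.38  0.93]
tip [[279.88601585 213.63475872]] land [[280.12250899 215.81714911]]
tip [[230.51319985 153.52308968]] land [[230.23514353 152.22204274]]
[-0.15254864 -0.15666672  1.6517385 ] [0.48775715 0.42954211 0.64744366] [ 0.56645074 -0.18964407  0.13331624] 16.2 0.015081451927528909
```

View pics/m.png

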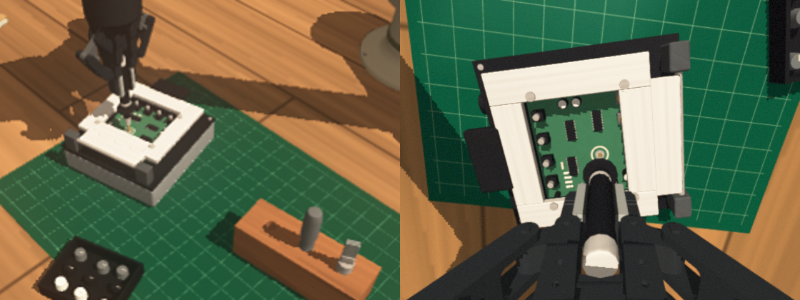

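View pics/mz.png

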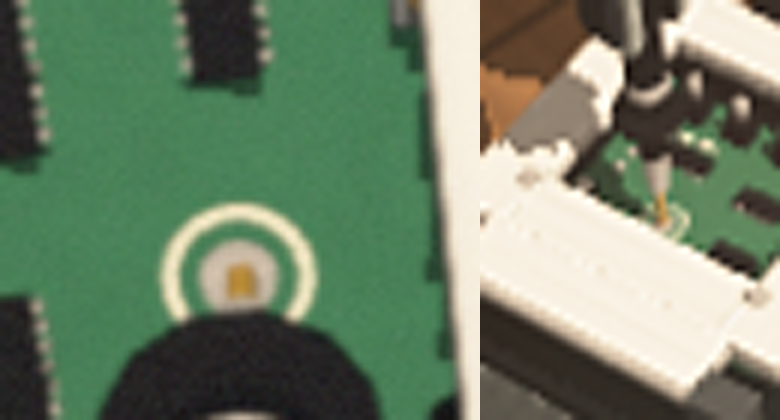

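```bash
python3 -c "
from rig import job; print(job.close_job())"
```

```text
the job is handed in; nothing more can be done
None
```

I shut the hold-down frame, drew the signal pen out of the block, and handed the job in at about 16.2 s. The gripper is still holding the pen upright on the ringed test land. The hand-in gives no verdict, so these are my own last checks:

- **Frame:** when I pushed the lip down, it came to a hard stop at about 16 N with the fingertips at 77 mm, which matches the shut height. The last pictures still show it flat.
- **Tip position:** in the wrist view the tip is on the land, within about 1 mm of its centre. My land estimates from the wrist and top cameras and the jig fit agree to about 1.5 mm. The scene camera agrees to about 1–1.5 mm.
- **Upright:** the tool axis measured within about 0.1° of vertical, and the pen looked straight in the gripper.
- **Pressing:** the wrist force averaged +1.65 N with about 0.65 N of noise. Adding back the pen's weight gives about 2.4–2.6 N on the board, or roughly 3.5–4 mm in. The heights give 4.1 mm, which agrees.
- **Other items:** the driver, brush and tray look unmoved.

The one poor check was the two-view height of the land. It came out at 43 mm instead of 52 mm because the two wrist views were too close together. I used the stated height, and the contact force agreed with it.

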